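Close the undone latch of the barbecue-tool case

ROBOT

A 7-joint arm with a two-finger parallel gripper is mounted at the origin on the work surface. World frame = base frame: x ahead of the robot, y to its left, z up, the work surface at z = 0. Lengths are in m, angles in degrees, forces in N, time in s.
With the tool pointing down it reaches from about 0.425 to 0.925 m from the base axis. Payload 6.8 kg.
Tool frame: the origin (TCP) lies on the centre line of the jaws, within the pads' length; the fingertips stand 19 mm ahead of it and the grasp point (between the pads) is the TCP (arm.tip_extent is the distance from the TCP to the fingertips, in m); z points along the fingers, y is the line along which they close (so a half turn about z gives the same grasp; the last joint's range is limited). The gripper opens to 88 mm and grips with 3 to 60 N. Pads are 20 mm wide; open, the fingers measure 115 mm over their backs; the gripper's body (75 mm by 178 mm) begins 61 mm behind the grasp point.
Start: joints at [70.468, 27.33, 1.283, 89.118, -0.659, 63.558, -4.761], TCP at [0.156, -0.657, 0.242] pointing down, gripper open.
Joint ranges: [-169.35, 169.35], [-19.33, 120.38], [-80.79, 83.38], [13.8, 139.57], [-78.32, 258.32], [9.67, 109.79], [-169.56, 169.56]. Speed limits (degrees/s): [136.94, 136.94, 180, 180, 180, 180, 180].

INTERFACE

Orientations are given as a 3x3 rotation matrix whose columns are the frame's x, y, z axes.
In Python, from cell import arm gives the robot as it stands. The module is installed in compiled form; this text tells all that it offers. Calls block until the motion is done:
- arm.move_ptp(position, orientation): joint-space move of the TCP to a pose.
- arm.move_linear(position, rot=None, velocity=0.15, stop_force=None): straight line of the TCP; rot=None keeps the orientation; velocity is the mean speed in m/s. With stop_force (N) it stops when the force on the tool has changed by that much, and returns True; else False.
- arm.move_joints(angles): joint-space move.
- arm.move_gripper(opening, f_grip=None): finger opening in m; f_grip is the grip in N (None keeps the last); returns when the fingers have stopped.
- arm.dwell(seconds).
- arm.solve_ik(position, orientation): joint angles nearest the present ones, or None.
- arm.get_state(): the state.
- arm.grab_frame(name): name is "side" or "top"; returns (picture, depth): 420x560x3 uint8, red, green, blue; 420x560 float32, m along the optical axis (not along the pixel's ray), 0 where there is no reading.
- arm.camera_info(name): a dict with "fx", "fy", "cx", "cy" (pixels), "k1" (the pictures are not rectified: a ray, as slopes to the right and down, at radius r is drawn at 1 + k1 r^2 times it, then the intrinsics apply), "T" (4x4, takes a point from camera to world coordinates). Camera axes: x right, y up, looking along -z (the intrinsics and any distortion apply to the point x, -y, -z); pixel columns grow to the right and rows downward; lengths in m; the calibration is good to about 2 mm. A picture is of the moment at which its call begins. camera_info takes no time and is no camera call.
A pose or a line that the arm cannot do raises arm.IKError and nothing moves.
- arm.close_job(): hands the job in; it is judged then, once.
The state is a dict: "clock": time; "joint_positions": joint angles; "joint_vel": joint speeds; "joint_efforts": joint torques, N m; "tool_pos": TCP position; "eef_rot": TCP orientation; "ft_force": force on the tool from outside, world axes, zero at the start; "moment": the same for the moment, N m; "width": finger opening in m; "finger_force": force on a finger pad.
Only numpy, scipy, OpenCV 4.12 (cv2) and the standard library are available. Lean on these libraries where they do the work, as an engineer would, in place of code of your own. Each camera call takes 0.05 s, during which the arm holds its last target. There are 200 camera calls.

TASK

The aluminium barbecue-tool case standing on the ledge has one of its two top latches undone. Draw that latch's wire loop out over its keeper and drop its end behind the hook, then push the lever over until it snaps down flat and holds. Leave everything else on the ledge where it stands.

Things in the scene. Friction and masses are not known exactly. Their poses are not given: they have to be found in the camera images.
- case: Aluminium tool case, 420 mm long (its y), 130 mm thick (its x), flat top 200 mm above the ledge, stood on its hinge edge and fixed. Its -x side, the 45 mm lid half, faces the robot within 20 degrees. Origin under its centre. Two latches on top, at y = +135 mm (undone) and -135 mm (shut, leave it); a carrying handle 105 mm long folded flat, 19 mm high, between them.
- latch_pivot (a point): Hinge axis of the undone latch's lever, at the middle of its pin, 14 mm above the case's top, fixed to the case, with the case's axes: y along the pin, z up, x from the lid half to the body half. From here the case's top reaches 55 mm to -x, 75 mm to +x and 75 mm to +y.
- latch_lever (a joint): Angle of the lever about latch_pivot (rad): 0 shut, flat, pointing to the case's +x; 1.57 upright; starts half raised, 0.5 to 0.9; stop at 2.2, leaning to the lid side. A slightly stiff hinge (0.03 N m) keeps it where it is left. With the loop hooked, dead centre is at 0.35 to 0.5; past it the springs snap it flat. Pushing it over 50 mm out takes under 8 N.
- lever_tip (a point): End of the lever's flat handle plate, mid-width, on the face that is uppermost when shut and looks to the lid side when upright: 68 mm along the lever from the pivot, 8 mm to that face's side. Sheet steel 38 mm wide and 3 mm thick; the plate runs from 6 to 66 mm from the pivot, its face 8 mm off the pivot's line, and ends in a 10 mm curl that rises 4 mm.
- loop_pin (a point): Pin on the lever about which the loop swings, mid-width: 14 mm from latch_pivot, in the direction latch_lever - 0.35 (measured in the case's x-z plane from +x towards +z), axis along the case's y. It moves with the lever.
- latch_loop (a joint): Angle of the loop relative to the lever (rad), 0 as when latched, growing as the loop is lifted. From loop_pin the loop points in the direction 3.03 + latch_lever - latch_loop (from the case's +x towards +z; pi is level to the lid side). The loop swings freely and drops by its own weight. At the start it lies about level with its bar resting on top of the keeper's hook, not behind it.
- loop_bar (a point): Middle of the loop's end bar, 40 mm from loop_pin, lying along the case's y. The loop is a U of 5 mm steel wire, 50 mm wide over its side wires, 40 mm clear inside, with two spring barrels (8 mm thick, 53 mm wide over both) on its first 18 mm. The springs let it stretch (8 N per mm, 3 to 5 mm needed, 6 mm at most). 
- hook_lip (a point): Edge of the keeper's hook, mid-width, at mid-height of its lip. The keeper, fixed on the lid half, is 24 mm wide: an upright nib 8 mm thick, its -x face 3 mm to the +x of this point, and a lip over it up to this edge, underside 17.5 and top 24 mm above the case; below it a shelf 8 mm above the case. The bar goes down on the -x side of this edge; the loop reaches past it only with the lever raised to 1.5 or more.
- keeper_seat (a point): Where the middle of the loop's end bar sits when latched, under the lip, against the nib: 31 mm from latch_pivot to the case's -x, 14 mm above the case's top; fixed, with the case's axes. Dropped in slack, the bar may lie 4 mm lower, on the keeper's shelf, and up to 11 mm further to -x; the lever's pull brings it to the nib.
- flask: Stainless steel vacuum flask with a screw cap, upright, 74 mm across, 228 mm tall, past the far (-y) end of the case; origin under its centre. A bystander.
- funnel: White plastic funnel standing mouth down, 124 mm across, 110 mm tall; origin under its centre. A bystander.
- egg_cup_a: Green plastic egg cup, 51 mm across, 60 mm tall, in front of the case on the robot's side; origin under its centre. A bystander.
- egg_cup_b: The other green plastic egg cup, same size, also in front of the case. A bystander.
- measuring_cup: Aluminium measuring cup, 84 mm across, 72 mm tall, with a flat 100 mm handle at the rim along its x, behind the case; origin under its centre. A bystander.
- plate: White ceramic plate, 210 mm across, 20 mm high; origin under its centre. A bystander.
- spatula: Wooden spatula, 290 mm long, 52 mm wide, 8 mm thick, lying across the plate's rim; origin under it, 60 mm from the middle of its handle along x. A bystander.

How it is judged:
By the outcome, as a careful person would: the job done as asked, in the order asked, and still so for the second after the job is handed in, with the robot touching nothing.
It also fails if it takes over 45 s, if anything falls off the work surface, if the arm or the gripper's body presses on something with over 40 N, if the wrist force passes 120 N, or if a joint passes its speed limit or range.

## Working session

There is one attempt and no reset: what is moved stays moved. The work goes in short steps, each a Python script; the robot and the scene stay as the last script left them, time stands still between calls to the robot, and variables do not carry over. Pictures are saved under pics/ and viewed, at most 10 in all, crops included, and the job is handed in when it is done.

```bash
mkdir -p pics
cat > h.py <<'E'
import numpy as np, cv2
from cell import arm
def world(name,depth):
    c=arm.camera_info(name);h,w=depth.shape
    u,v=np.meshgrid(np.arange(w),np.arange(h))
    K=np.array([[c['fx'],0,c['cx']],[0,c['fy'],c['cy']],[0,0,1.]])
    p=cv2.undistortPoints(np.stack([u,v],-1).reshape(-1,1,2).astype(np.float64),K,np.array([c['k1'],0,0,0.])).reshape(h,w,2)
    P=np.stack([p[...,0]*depth,-p[...,1]*depth,-depth],-1)
    T=np.array(c['T']);return P@T[:3,:3].T+T[:3,3]
def grab(name,f=None):
    im,d=arm.grab_frame(name)
    if f: cv2.imwrite(f'pics/{f}.png',im[...,::-1])
    W=world(name,d);W[d==0]=np.nan
    return im,W
E
python3 - <<'E'
from h import *
for n in('side','top'):
    im,W=grab(n,n+'0');np.savez(n+'0.npz',im=im,W=W);c=arm.camera_info(n);print(n,c['fx'],np.array(c['T']).round(3).tolist(),c['k1'])
print(arm.get_state(),arm.tip_extent)
E
```

```text
side 525.879338249925 [[-0.815, 0.456, -0.357, 0.093], [-0.579, -0.641, 0.503, 0.764], [0.0, 0.617, 0.787, 1.28], [0.0, 0.0, 0.0, 1.0]] -0.08089978188567731
top 405.04955870158176 [[-0.019, 0.988, -0.151, 0.462], [-1.0, -0.02, -0.007, 0.023], [-0.01, 0.151, 0.988, 1.113], [0.0, 0.0, 0.0, 1.0]] -0.03625640386409211
{'clock': 0.1, 'joint_positions': array([70.4666659 , 27.36905716,  1.28026452, 89.17074274, -0.65702055,
       63.55737359, -4.76226101]), 'joint_vel': array([-0.00807192, -0.1542901 ,  0.01671754, -0.16388284, -0.03005222,
        0.10382161, -0.08508542]), 'joint_efforts': array([ 4.63694611e-03, -5.84091711e+01,  1.54007010e+00, -2.73313648e+01,
       -5.42229542e-02,  1.31066589e-02,  3.65208348e-05]), 'tool_pos': array([ 0.15560589, -0.6563102 ,  0.24081643]), 'eef_rot': array([[ 9.73015693e-01,  2.30738405e-01, -4.98799869e-04],
       [ 2.30738900e-01, -9.73014569e-01,  1.48631767e-03],
       [-1.42388970e-04, -1.56130295e-03, -9.99998771e-01]]), 'ft_force': array([ 0.36570647, -0.08108581,  0.28895611]), 'moment': array([0.05489738, 0.04392882, 0.0140249 ]), 'finger_force': 0.0, 'width': 0.08794801133264071} 0.019
```

View pics/side0.png

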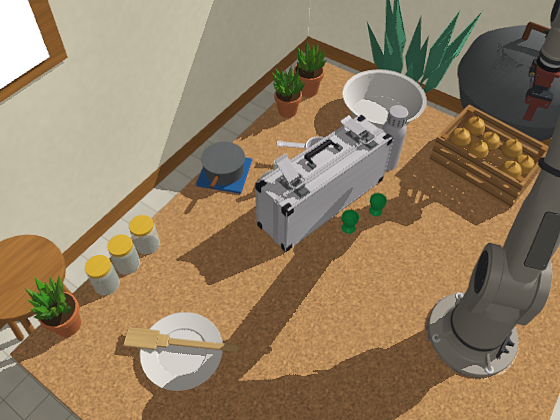

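View pics/top0.png

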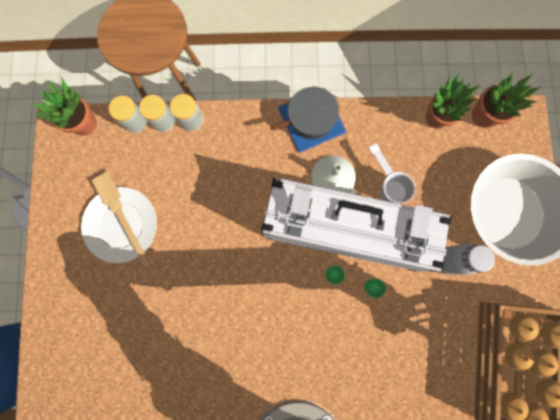

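The side view shows the case with its undone latch at about (290,170), lever half raised. In the top view that latch is at (300,208), the handle at (358,215) and the shut latch at (420,240). Next I'll fit the case and the latch parts.

Run:
```python
from h import *
pts=[]
for n in('side','top'):
    z=np.load(n+'0.npz');W=z['W'];im=z['im']
    m=(W[...,2]>.192)&(W[...,2]<.207)&(W[...,0]>.4)&(W[...,0]<.8)&(abs(W[...,1])<.45)
    m=cv2.morphologyEx(m.astype(np.uint8),cv2.MORPH_OPEN,np.ones((2,2)))
    k,l,s,c=cv2.connectedComponentsWithStats(cv2.dilate(m,np.ones((5,5))))
    b=1+np.argmax(s[1:,4]);m=(m>0)&(l==b)
    P=W[m];print(n,len(P),np.median(P[:,2]),s[b]);r=cv2.minAreaRect((P[:,:2]*1000).astype(np.float32));print(r)
    (cx,cy),(w,h),a=r
    B=cv2.boxPoints(r)/1000
    e=B[1]-B[0] if np.linalg.norm(B[1]-B[0])>np.linalg.norm(B[2]-B[1]) else B[2]-B[1]
    e/=np.linalg.norm(e); e=e if e[1]>0 else -e
    ex=np.array([e[1],-e[0]]);c0=np.array([cx,cy])/1000
    print('center',c0,'yaw',np.degrees(np.arctan2(ex[1],ex[0])))
    # points in case frame near latch
    Q=W-np.array([*c0,.2]);X=Q[...,:2]@ex;Y=Q[...,:2]@e;Z=Q[...,2]
    s=(abs(Y-.135)<.045)&(abs(X)<.08)&(Z>.004)&(Z<.12)
    print('n',s.sum())
    for x in np.arange(-.07,.08,.005):
        t=s&(abs(X-x)<.0025)&(abs(Y-.135)<.03)
        if t.sum(): print(round(x,3),t.sum(),(np.percentile(Z[t],[0,25,50,75,100])*1000).round(1),(np.percentile(Y[t],[0,100])*1000).round(1))
def crop(n,x,y,w,h,k):
    im=np.load(n+'0.npz')['im'][y:y+h,x:x+w,::-1];return cv2.resize(im,None,fx=k,fy=k,interpolation=cv2.INTER_CUBIC)
a=crop('side',250,130,80,100,5);b=crop('top',262,170,80,100,5)
cv2.imwrite('pics/crop0.png',np.hstack([a,b]))
```

```text
side 3785 nan [ 254  114  142  102 5710]
((547.7711181640625, -192.68307495117188), (535.3468017578125, 169.6989288330078), 82.44379425048828)
center [ 0.54777112 -0.19268307] yaw -7.556214
n 264
-0.055 1 [4.4 4.4 4.4 4.4 4.4] [107.2 107.2]
-0.05 1 [6.8 6.8 6.8 6.8 6.8] [158.9 158.9]
-0.045 1 [5. 5. 5. 5. 5.] [150.5 150.5]
-0.015 1 [22.2 22.2 22.2 22.2 22.2] [164.7 164.7]
-0.01 2 [ 4.3  9.1 13.9 18.6 23.4] [158.7 164.7]
0.005 6 [ 4.1  7.3  9.5 17.6 24.4] [105.  164.6]
0.01 6 [ 6.6  8.1 10.2 13.5 22.1] [105.1 162.2]
0.015 7 [ 6.7  9.  11.7 15.8 25.2] [107.2 163.5]
0.02 5 [ 4.   6.2 10.  14.4 24.4] [105.7 162.1]
0.025 5 [ 4.8  8.   9.  13.9 14.7] [105.3 110.6]
0.03 2 [ 9.9 16.4 22.9 29.3 35.8] [108.4 163.9]
0.04 1 [47.8 47.8 47.8 47.8 47.8] [164.2 164.2]
0.045 1 [48.6 48.6 48.6 48.6 48.6] [163.9 163.9]
0.055 1 [53.9 53.9 53.9 53.9 53.9] [163.2 163.2]
0.06 1 [62.5 62.5 62.5 62.5 62.5] [163.1 163.1]
0.07 1 [4.8 4.8 4.8 4.8 4.8] [131.3 131.3]
top 8061 nan [  260   176   195    99 10537]
((563.0789794921875, -183.38772583007812), (497.5788879394531, 149.47389221191406), 77.7974853515625)
c
[... 242 characters left out ...]
9 155.9]
-0.03 7 [ 4.2 17.5 21.8 22.7 24.7] [148.7 158.7]
-0.025 14 [ 4.5 17.8 19.6 21.8 25.5] [150.4 164.4]
-0.02 17 [14.1 20.  22.2 24.  26.2] [151.5 164.8]
-0.015 16 [20.  22.1 23.7 27.  30. ] [150.4 164.5]
-0.01 16 [19.2 22.7 27.  30.9 33.4] [150.8 164.9]
-0.005 15 [20.3 22.4 29.6 33.4 36.4] [151.6 164.5]
0.0 10 [33.  36.5 37.8 39.1 40.2] [158.1 165. ]
0.005 8 [39.  41.  42.  43.4 44.1] [157.7 164.5]
0.01 10 [41.7 44.4 44.9 46.4 48.1] [158.1 164.9]
0.015 10 [46.8 48.  49.3 50.1 52.9] [157.4 164.6]
0.02 10 [50.4 51.  52.7 54.2 55.9] [156.9 165. ]
0.025 9 [54.  55.4 56.1 56.2 57.8] [157.4 164.6]
0.03 13 [56.2 58.7 61.  65.4 68.9] [157. 165.]
0.035 6 [64.9 68.  68.7 69.2 70. ] [157.6 164.3]
```

View pics/crop0.png

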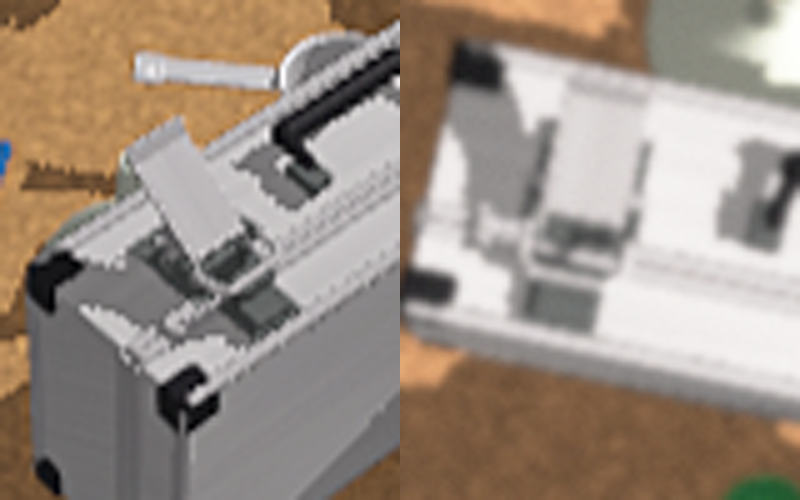

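The crops show the lever half raised: plate from (205,270) to (150,140) in the left crop, and x 555–650 in the right one. The loop bar lies across the keeper at about (570,270) in the right crop. The flask spoiled the rectangle fit, so I'll fit the case's edges by lines instead.

Run:
```python
from h import *
for n in('side','top'):
    z=np.load(n+'0.npz');W=z['W']
    m=(W[...,2]>.193)&(W[...,2]<.207)&(W[...,0]>.4)&(W[...,0]<.8)&(abs(W[...,1])<.45)
    P=W[m]; 
    # dense core histogram
    yb=np.arange(-.36,.1,.004);lo=[];hi=[]
    for y in yb:
        q=P[abs(P[:,1]-y)<.002,0]
        if len(q)>8: lo.append((np.percentile(q,2),y));hi.append((np.percentile(q,98),y))
    for nm,L in(('lo',lo),('hi',hi)):
        L=np.array(L,np.float32)
        f=cv2.fitLine(L,cv2.DIST_WELSCH,0.003,1e-4,1e-4).ravel();r=(L-f[2:])@np.array([-f[1],f[0]])
        print(n,nm,len(L),'yaw',np.degrees(np.arctan(-f[0]/f[1])),f[2:],'res',np.round(r*1000,1)[::4])
    print('z',np.median(P[:,2]),'y-hist max',np.percentile(P[:,1],[.5,99.5]))
    yaw=-np.radians(12.2);e=np.array([-np.sin(yaw),np.cos(yaw)])
    s=np.sort(P[:,:2]@e);h,b=np.histogram(s,np.arange(-.5,.2,.005));print([(round(float(b[i]),3),int(h[i])) for i in range(len(h)) if h[i]>0][-20:]);print([(round(float(b[i]),3),int(h[i])) for i in range(len(h)) if h[i]>0][:20])
```

```text
side lo 106 yaw -13.785272 [ 0.4989842  -0.11115927] res [-96.2 -11.9   2.6   1.8   0.2  -2.3   0.4   0.5   3.3  -6.6   0.8  -2.9
  -0.6  -0.4  -1.1  -4.4  -1.3   1.7  -0.9  -4.8   0.9  -0.5  -1.8   0.2
  -2.7   1.    1.6]
side hi 106 yaw -13.270091 [ 0.6098852  -0.18423812] res [  0.    3.7  33.8  90.5  -1.4  -1.    5.6   8.9  -0.4  19.7  -3.3  -0.2
   0.6  -0.   -1.6  -2.4   9.6   4.8  43.6  68.6  -2.8  -1.7  -1.1  -1.4
  -0.8  36.2 102.7]
z 0.19738757238694438 y-hist max [-0.38714527  0.07201092]
[(0.095, 14), (0.1, 23), (0.105, 28), (0.11, 34), (0.115, 37), (0.12, 39), (0.125, 53), (0.13, 71), (0.135, 88), (0.14, 63), (0.145, 67), (0.15, 67), (0.155, 66), (0.16, 60), (0.165, 72), (0.17, 61), (0.175, 68), (0.18, 72), (0.185, 56), (0.19, 13)]
[(-0.305, 3), (-0.3, 3), (-0.295, 2), (-0.29, 7), (-0.285, 5), (-0.28, 12), (-0.275, 18), (-0.27, 22), (-0.23, 17), (-0.225, 39), (-0.22, 46), (-0.215, 39), (-0.21, 57), (-0.205, 43), (-0.2, 40), (-0.195, 19), (-0.19, 12), (-0.185, 8), (-0.18, 12), (-0.175, 8)]
top lo 108 yaw -13.534939 [ 0.49916327 -0.11916073] res [-1.073e+02 -3.710e+01  1.1
[... 356 characters left out ...]
-1.5 -1.3 -0.7  0.5 -0.1 -0.8 -1.3  0.4 -0.6
  0.1 -0.7  2.   2.1  0.8  2.3  0.8 -0.7  0.1  0.9  0.2  3.8 74.9]
z 0.19661091367789796 y-hist max [-0.37803719  0.0680237 ]
[(0.095, 46), (0.1, 46), (0.105, 35), (0.11, 39), (0.115, 33), (0.12, 36), (0.125, 34), (0.13, 48), (0.135, 77), (0.14, 96), (0.145, 117), (0.15, 116), (0.155, 112), (0.16, 120), (0.165, 119), (0.17, 116), (0.175, 121), (0.18, 119), (0.185, 81), (0.19, 14)]
[(-0.305, 2), (-0.29, 9), (-0.285, 6), (-0.28, 4), (-0.275, 17), (-0.27, 27), (-0.265, 4), (-0.23, 26), (-0.225, 97), (-0.22, 121), (-0.215, 122), (-0.21, 126), (-0.205, 126), (-0.2, 123), (-0.195, 113), (-0.19, 118), (-0.185, 84), (-0.18, 30), (-0.175, 36), (-0.17, 33)]
```

```bash
cat >> h.py <<'E'
YAW=-np.radians(13.5)
ex=np.array([np.cos(YAW),np.sin(YAW),0]);ey=np.array([-np.sin(YAW),np.cos(YAW),0]);ez=np.array([0,0,1.])
R=np.stack([ex,-ey,-ez],1)
E
python3 - <<'E'
from h import *
for n in('side','top'):
    W=np.load(n+'0.npz')['W']
    A=W@ex;B=W@ey;Z=W[...,2]
    m=(Z>.19)&(Z<.21)&(W[...,0]>.4)&(W[...,0]<.8)
    for nm,V,U,lo,hi in(('A',A,B,.50,.65),('B',B,A,-.3,.25)):
        core=m&((U>-.2)&(U<.18) if nm=='A' else (U>.53)&(U<.62))
        h,b=np.histogram(V[core],np.arange(lo,hi,.002)); t=np.percentile(h[h>0],70)*.5
        i=np.where(h>t)[0];print(n,nm,b[i[0]],b[i[-1]+1],np.median(Z[core]))
    # lever plate points & everything above keeper, in absolute (A,B,Z)
    for b0,b1 in((.06,.16),):
        s=(B>b0)&(B<b1)&(Z>.232)&(Z<.3)&(A>.5)&(A<.66)
        for a in np.arange(.51,.65,.006):
            t=s&(abs(A-a)<.003)
            if t.sum()>2: print(round(a,3),t.sum(),(np.percentile(Z[t],[10,50,90])*1000).round(1),(np.percentile(B[t],[2,50,98])*1000).round(1))
E
```

```text
side A 0.508 0.6400000000000001 0.19705917707344933
side B -0.26599999999999996 0.20400000000000046 0.196796052584428
0.576 10 [232.4 234.  237.1] [116.9 132.9 147.4]
0.582 25 [233.5 236.2 240.5] [110.4 127.9 148.3]
0.588 39 [234.6 239.1 243.1] [110.3 130.6 146.2]
0.594 34 [239.2 242.7 248.1] [109.2 127.6 145. ]
0.6 38 [243.7 246.9 251.5] [109.6 129.3 146.6]
0.606 38 [247.4 251.7 255.2] [109.5 128.1 146.4]
0.612 37 [252.8 256.6 261.4] [109.7 129.7 145.7]
0.618 46 [258.9 264.1 268.4] [110.6 127.9 146. ]
0.624 4 [263.1 266.1 266.6] [113.6 137.3 144.8]
top A 0.51 0.6420000000000001 0.19646745559586432
top B -0.25399999999999995 0.20000000000000046 0.1961401196195271
0.576 7 [232.2 233.  234.7] [113.2 132.  145.1]
0.582 43 [232.9 235.  237. ] [111.  130.3 147. ]
0.588 54 [236.  239.  241.4] [112.1 129.4 147.6]
0.594 53 [241.1 244.1 245.8] [111.4 129.3 147.2]
0.6 52 [245.1 247.4 249.8] [112.4 129.2 147.6]
0.606 54 [249.1 251.9 255.1] [111.7 129.2 147.3]
0.612 57 [253.1 256.2 259.2] [111.1 129.2 146.9]
0.618 64 [259.4 264.5 268.6] [111.7 129.9 147.6]
0.624 8 [265.2 266.4 269. ] [113.4 129.1 144.1]
```

The case is found: yaw about -13.5°, pivot at about ex·0.565 + ey·0.129, lever at 0.615 rad. I'll go behind the lever and raise it.

```bash
cat >> h.py <<'E'
PV=ex*.565+ey*.129+ez*.214
def P(x,h,y=0): # fingertip centre at x from pivot, h above case top
    return PV+ex*x+ey*y+ez*(h-.014+.019)
E
python3 - <<'E'
from h import *
s=arm.get_state();arm.move_gripper(0.0,20)
arm.move_linear(s['tool_pos']+[0,0,.16],velocity=.3)
arm.move_ptp(P(.085,.13),R)
arm.move_linear(P(.085,.042),velocity=.2)
print(arm.get_state()['ft_force'].round(2),arm.get_state()['clock'])
r=arm.move_linear(P(-.009,.042),velocity=.06,stop_force=15)
s=arm.get_state();print(r,s['clock'],s['ft_force'].round(2),((s['tool_pos']-PV)@ex).round(4),s['width'])
a,Wa=grab('side','s1');b,Wb=grab('top','t1');np.savez('1.npz',Wa=Wa,Wb=Wb)
k=lambda im,x,y,w,h:cv2.resize(im[y:y+h,x:x+w,::-1],None,fx=5,fy=5,interpolation=cv2.INTER_CUBIC)
cv2.imwrite('pics/c1.png',np.hstack([k(a,250,130,80,100),k(b,262,170,80,100)]))
E
```

```text
[-0.8   0.77  0.55] 5.5667
False 7.2833 [0.83 0.21 1.08] -0.0089 0.0004937193868290522
```

View pics/c1.png

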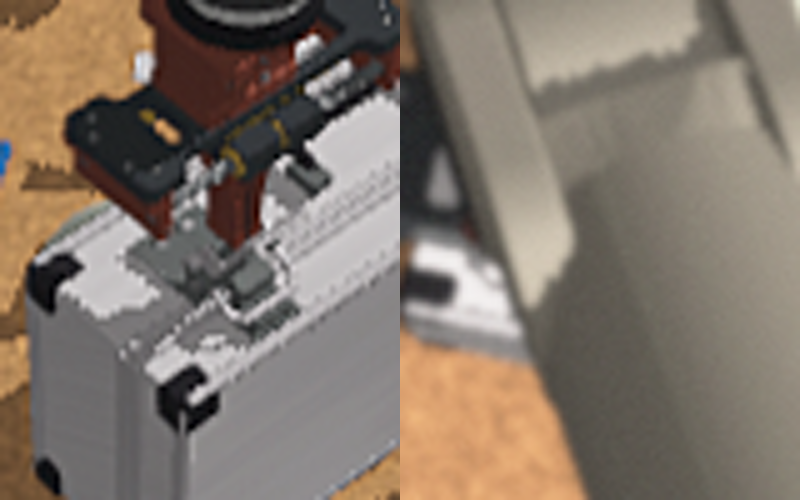

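The finger at (235,200) in the left crop stands over the latch, but it hides the lever. I'll back off and look again.

Run:
```python
from h import *
arm.move_linear(P(.04,.042),velocity=.15)
arm.move_linear(P(.06,.14),velocity=.25)
arm.move_linear(P(.02,.22,-.20),velocity=.3)
print(arm.get_state()['clock'])
a,Wa=grab('side','s2');b,Wb=grab('top','t2');np.savez('2.npz',Wa=Wa,Wb=Wb)
k=lambda im,x,y,w,h:cv2.resize(im[y:y+h,x:x+w,::-1],None,fx=6,fy=6,interpolation=cv2.INTER_CUBIC)
cv2.imwrite('pics/c2.png',np.hstack([k(a,255,130,66,100),k(b,270,170,66,100)]))
for W in(Wa,Wb):
    A=(W-PV)@ex;B=(W-PV)@ey;Z=W[...,2]-.2
    s=(abs(B)<.022)&(Z>.008)&(Z<.12)&(A>-.06)&(A<.08)
    for a in np.arange(-.06,.08,.005):
        t=s&(abs(A-a)<.0025)
        if t.sum()>1: print(round(a,3),t.sum(),(np.percentile(Z[t],[0,50,100])*1000).round(1),(np.percentile(B[t],[2,98])*1000).round(1))
    print()
```

```text
9.2917
-0.045 20 [ 9.2 75.6 78.8] [-18.  19.]
-0.04 31 [ 8.2 13.1 76.1] [-18.1  16.4]
-0.035 26 [ 9.4 14.  72.8] [-20.4  18.3]
-0.03 30 [ 8.3 19.1 65.1] [-20.8  20.1]
-0.025 28 [ 8.1 21.2 50.8] [-17.   21.9]
-0.02 20 [ 9.2 22.  41.1] [-18.3  21.5]
-0.015 13 [18.  28.7 44.1] [-20.3  21.7]
-0.01 20 [17.3 33.  47. ] [-19.5  21.5]
-0.005 20 [10.1 31.  42.9] [-19.3  20.1]
-0.0 27 [12.5 27.6 35.5] [-18.1  19.7]
0.005 5 [13.  18.3 31.3] [-12.9  21.3]

-0.045 20 [10.1 75.1 80.5] [-15.8  14.6]
-0.04 53 [ 8.1 73.6 78.5] [-17.6  18. ]
-0.035 41 [11.2 70.1 75. ] [-18.1  21.5]
-0.03 36 [17.4 62.4 66.6] [-20.4  18.2]
-0.025 39 [13.7 51.3 58.6] [-21.6  21.7]
-0.02 35 [17.4 42.2 49.5] [-20.7  19. ]
-0.015 39 [23.3 34.3 44.1] [-21.3  21.2]
-0.01 39 [18.8 26.  46.9] [-20.3  20.4]
-0.005 26 [15.6 27.5 44.7] [-21.7  21.5]
-0.0 41 [13.6 29.6 35.9] [-20.   20.1]
0.005 14 [14.3 20.6 31.4] [-21.1  20.4]
0.01 3 [16.  16.3 16.5] [-16.6  16.2]
```

View pics/c2.png

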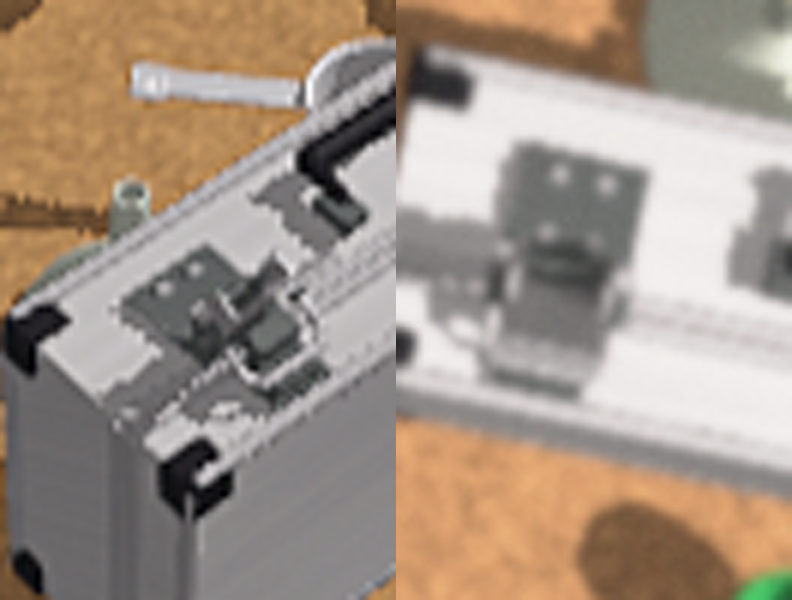

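The top crop shows the lever leaning to the lid side, about 2.1 rad. In the side crop the loop's U runs (230,345)–(250,380)–(310,350). I'll check the side wires' depth to see whether the bar has dropped.

Run:
```python
from h import *
d=np.load('2.npz')
for k in('Wa','Wb'):
    W=d[k]
    A=(W-PV)@ex*1000;B=(W-PV)@ey*1000;Z=W[...,2]*1000-200
    for sg in(-1,1):
        s=(sg*B>20)&(sg*B<28)&(Z>3)&(Z<50)&(A>-60)&(A<10)
        print(k,sg,sorted([(int(x),int(z),int(b)) for x,z,b in zip(A[s],Z[s],B[s])]))
    s=(abs(B)<20)&(Z>3)&(Z<35)&(A>-55)&(A<-24)
    print('mid',sorted([(int(x),int(z),int(b)) for x,z,b in zip(A[s],Z[s],B[s])]))
```

```text
Wa -1 [(-50, 3, -24), (-35, 10, -20), (-34, 13, -20), (-31, 12, -23), (-31, 16, -23), (-30, 13, -20), (-30, 17, -20), (-28, 17, -23), (-28, 22, -22), (-26, 18, -20), (-24, 19, -22), (-23, 22, -23), (-20, 19, -22), (-20, 23, -22), (-19, 13, -23), (-18, 18, -21), (-17, 23, -25), (-15, 17, -24), (-15, 21, -24), (-14, 19, -21), (-12, 20, -23), (-7, 5, -21), (2, 32, -22)]
Wa 1 [(-54, 3, 26), (-34, 14, 22), (-32, 21, 23), (-31, 12, 23), (-29, 12, 20), (-26, 14, 21), (-26, 18, 21), (-24, 19, 20), (-23, 16, 22), (-21, 17, 20), (-21, 21, 20), (-20, 23, 24), (-18, 14, 21), (-18, 23, 21), (-17, 26, 21), (-16, 19, 23), (-16, 23, 23), (-14, 28, 21), (-13, 21, 24), (-13, 22, 21), (-12, 27, 27), (-11, 22, 22), (-11, 26, 22), (-10, 27, 25), (-10, 28, 21), (-9, 31, 21), (-7, 25, 26), (-7, 27, 22), (-6, 27, 24), (-5, 30, 24), (-4, 30, 20), (-3, 29, 25), (-3, 31, 22), (-2, 3, 24), (-2, 33, 21), (-2, 37, 25), (-1, 22, 24), (-1, 30, 24), (0, 4, 23), (3, 26, 23), (3, 30, 23), (3, 31, 20), (5, 18, 21), (8, 5, 25)]
mid [(-51, 3, -5), (-51, 3, 4), (-50, 4, -3), (-48, 5, 16), (-46, 5, -13), (-46, 5, 18), (-45
[... 2813 characters left out ...]
 30, 21), (-2, 30, 26), (-2, 32, 24), (-1, 32, 22), (0, 28, 20), (0, 28, 26), (0, 30, 24), (0, 32, 22), (0, 34, 20), (2, 32, 23), (2, 32, 25), (3, 30, 20), (4, 29, 25)]
mid [(-48, 3, 0), (-46, 3, 0), (-46, 3, 2), (-45, 3, -1), (-45, 3, 7), (-45, 3, 17), (-44, 3, -10), (-43, 3, 0), (-43, 3, 8), (-43, 6, -3), (-43, 6, 6), (-43, 7, -5), (-42, 6, 3), (-42, 7, -9), (-42, 7, -7), (-42, 8, 10), (-42, 9, 0), (-42, 10, 1), (-41, 6, 6), (-41, 7, 8), (-41, 8, -4), (-41, 11, -2), (-40, 4, -14), (-40, 4, 15), (-40, 7, 2), (-40, 8, -7), (-40, 9, 4), (-39, 4, -11), (-39, 5, 9), (-39, 5, 11), (-39, 6, -9), (-39, 9, -2), (-39, 9, 0), (-39, 11, -13), (-39, 12, -4), (-39, 12, 6), (-38, 11, 16), (-27, 16, -19)]
```

The side wires slope from (0,32) down to the bar at about x −37, 11 mm above the top. That is below the lip on its −x side, so the loop is hooked. Now I'll push the lever over from the lid side.

Run:
```python
from h import *
arm.move_linear(P(-.085,.15,0),velocity=.35)
arm.move_linear(P(-.085,.060),velocity=.2)
print(arm.move_linear(P(-.020,.060),velocity=.1,stop_force=25))
for th in(1.4,1.2,1.0,.8,.65,.5,.35):
    c,s=np.cos(th),np.sin(th)
    x=.052*c-.008*s;h=.014+.052*s+.008*c
    r=arm.move_linear(P(x-.010,h),velocity=.07,stop_force=30)
    S=arm.get_state();print(th,r,S['ft_force'].round(1),S['clock'])
    if r: break
else:
    r=arm.move_linear(P(.046,.021),velocity=.05,stop_force=14)
    S=arm.get_state();print(r,S['ft_force'].round(1),(S['tool_pos'][2]-.219).round(4))
```

```text
False
1.4 False [ 0.1 -0.7 -0.6] 11.95
1.2 False [-1.5  0.4  1.2] 12.25
1.0 False [-1.3  1.3  0.6] 12.55
0.8 False [-0.8 -0.   1.4] 12.85
0.65 False [-0.9 -0.4  0.1] 13.1167
0.5 False [-0.1  0.5 -0.4] 13.3833
0.35 False [-0.2 -1.   0.8] 13.65
True [-3.2  0.2  9.5] 0.0223
```

Run:
```python
from h import *
arm.move_linear(P(.046,.10),velocity=.25)
arm.move_linear(P(.02,.22,-.20),velocity=.35)
print(arm.get_state()['clock'])
a,Wa=grab('side','s3');b,Wb=grab('top','t3');np.savez('3.npz',Wa=Wa,Wb=Wb)
k=lambda im,x,y,w,h:cv2.resize(im[y:y+h,x:x+w,::-1],None,fx=6,fy=6,interpolation=cv2.INTER_CUBIC)
cv2.imwrite('pics/c3.png',np.hstack([k(a,255,130,66,100),k(b,270,170,66,100)]))
for W in(Wa,Wb):
    A=(W-PV)@ex;B=(W-PV)@ey;Z=W[...,2]-.2
    for nm,s in(('mid',abs(B)<.018),('wire',(abs(B)>.019)&(abs(B)<.027))):
      s=s&(Z>.005)&(Z<.12)&(A>-.06)&(A<.08)
      for a in np.arange(-.06,.08,.01):
        t=s&(abs(A-a)<.005)
        if t.sum()>1: print(nm,round(a,3),t.sum(),(np.percentile(Z[t],[0,50,100])*1000).round(1))
    print()
```

```text
15.3583
mid -0.05 7 [ 5.3  5.9 12.2]
mid -0.04 24 [ 5.5  8.9 15.1]
mid -0.03 57 [ 5.4 15.4 27.6]
mid -0.02 22 [ 8.2 22.9 28.2]
mid -0.01 9 [ 5.5 13.1 20.5]
mid 0.0 36 [ 5.2 16.  21.7]
mid 0.01 45 [ 5.5 22.3 26.3]
mid 0.02 41 [ 5.7 20.7 25.5]
mid 0.03 41 [ 9.2 21.5 26.8]
mid 0.04 35 [16.4 21.4 27.2]
mid 0.05 34 [18.3 21.3 25. ]
mid 0.06 40 [16.4 22.  26.3]
mid 0.07 43 [17.1 23.3 30.6]
mid 0.08 9 [22.5 24.1 24.9]
wire -0.03 4 [12.  13.2 16.6]
wire -0.02 11 [ 9.2 13.1 15.5]
wire -0.01 12 [ 6.6 11.2 15.7]
wire 0.0 18 [ 5.4 14.3 19.5]
wire 0.01 12 [ 7.9 14.  20.2]
wire 0.02 8 [ 5.9 14.4 20.7]
wire 0.03 3 [17.4 20.  21.8]
wire 0.05 3 [16.5 18.4 22.7]
wire 0.06 2 [20.3 23.4 26.6]
wire 0.07 2 [19.9 20.5 21.1]

mid -0.04 41 [ 5.   8.1 10.6]
mid -0.03 67 [ 5.9 15.1 24.9]
mid -0.02 32 [ 5.2 23.2 27. ]
mid -0.01 2 [19.2 19.4 19.6]
mid 0.0 51 [13.2 16.3 20.9]
mid 0.01 61 [ 7.2 21.4 26.3]
mid 0.02 73 [17.7 21.5 24.3]
mid 0.03 70 [17.4 21.  24.1]
mid 0.04 69 [18.8 21.4 25. ]
mid 0.05 72 [17.  21.3 25.9]
mid 0.06 72 [17.6 21.6 25.3]
mid 0.07 74 [19.2 23.1 27.9]
mid 0.08 17 [22.7 25.8 28. ]
wire -0.03 5 [11.4 13.6 14.3]
wire -0.02 21 [ 9.2 12.5 15.5]
wire -0.01 20 [ 9.4 11.9 14.6]
wire 0.0 27 [10.4 13.  17.9]
wire 0.01 31 [ 9.  13.5 19.1]
wire 0.02 11 [10.9 13.5 19.4]
```

View pics/c3.png

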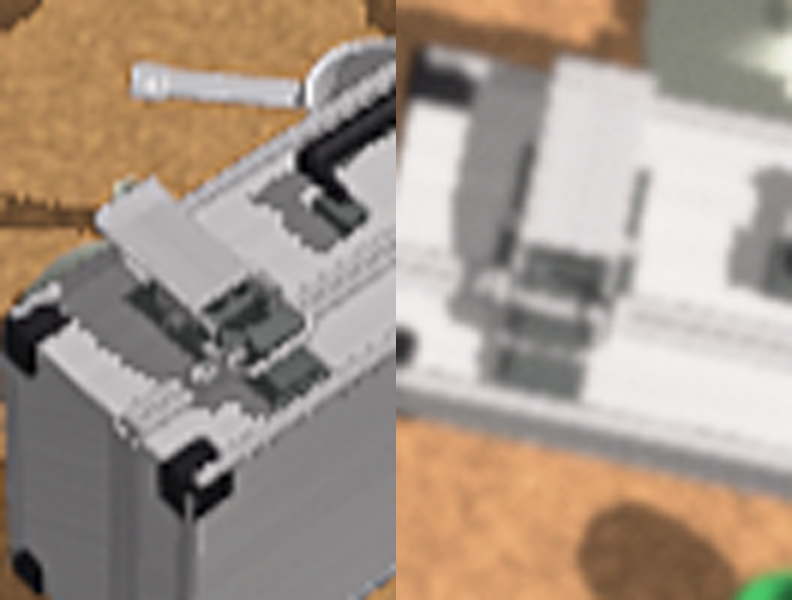

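The crops and depth show the lever flat: its face is 21.5 mm above the top along its whole length. The side wires are level at 13 mm and end under the lip, which itself reaches 25–27 mm. The latch is shut and nothing else has moved, so I'll hand in.

```bash
python3 -c "
from cell import arm
print(arm.close_job())"
```

```text
the job is handed in; nothing more can be done
None
```

The undone latch is hooked and snapped flat, its lever stayed down after I let go, and I handed the job in after about 15 s on the clock, without running a separate check that the other things on the ledge had not moved.

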